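# Lift the loaded tray out of a keepsake box and hold it level

### The job

I want to get at the album under the tray: turn the brass catch on the keepsake box a quarter turn counter-clockwise (seen from above), all the way until it lies along the wall, and only then lift the tray straight up by its wooden handle. Keep it level the whole way with the three small things still standing in it, and finish holding it steady and level above the box, its underside about 12 cm above the box's rim (at least 10 cm): do not put it down or let go. Leave the shoe box, the brush and the polish tin where they are.

Things in the scene. Friction and masses are not known exactly. Their poses are not given: they have to be found in the camera images.
- box: dark wooden keepsake box, open on top, outside 200 (its x) x 260 (its y) x 100 mm tall, walls 16 mm thick, heavy and does not move. Origin: centre of its underside, on the table. Two ledges inside carry the tray's underside 45 mm above the origin; a green album lies below. The brass catch stands on the middle of its +y end wall, 122 mm from the origin
- catch (a joint): angle of the brass swivel catch about the vertical, in rad: 0 = the bar lies across the end wall (along the box's y) and reaches over the tray's edge, so that the tray cannot come up; it grows counter-clockwise seen from above to the stop at 1.57 = the bar lies along the wall (along the box's x) and the tray is free. Starts at 0 to 0.35. Light friction (about 0.04 N m), stays where it is left
- catch_grip (a point): point on the catch's turning axis at mid-height of its upright grip fin, 21 mm above the box's rim. The fin is 10 mm thick, 36 mm long and 24 mm high (from 9 to 33 mm above the rim); below it is a flat bar 12 mm wide and 46 mm long. The point's y axis runs along the fin and turns with it, its x axis across it
- tray: light wooden lift-out tray, 160 (its x) x 220 (its y) x 34 mm, origin: centre of its underside, axes nearly as the box's (same x and y within 2 mm, yaw within 0.6 degrees); 4 mm gap to the box's walls all round. About 0.4 kg, with its contents 0.5 to 0.9 kg
- tray_handle (a point): the middle of the tray's handle where it is gripped, 64 mm above the tray's underside, over the tray's centre. The handle is an upright board on the tray's centre line, along the tray's y: 12 mm thick (x), 110 mm long (y), its top 78 mm above the underside (14 mm above this point), free on both sides down to the top of the things in the tray. In place its top is 123 mm above the table
- tin_mid (a point): centre of the aluminium tin with a red lid, 48 mm across, 24 mm tall, loose in one of the tray's four compartments
- ring_box_mid (a point): centre of the blue ring box, 44 x 44 x 34 mm tall, loose in another compartment (the tallest thing in the tray; its top is 40 mm above the tray's underside)
- tape_mid (a point): centre of the round yellow tape measure, 50 mm across, 18 mm tall, loose in another compartment
- shoebox: closed white shoe box with a pink label on its lid, standing beside the +y end of the keepsake box, 186 x 276 x 90 mm tall, origin: centre of its underside; leave alone
- brush: clothes brush with a reddish-brown back, lying on its black bristles, 50 x 150 x 36 mm tall, origin: centre of its underside; beyond the -y end of the box; leave alone
- polish: black and brass shoe polish tin, 75 mm across, 26 mm tall, origin: centre of its underside; beyond the -y end of the box; leave alone
There are look-alikes about, which are no part of the job. Leave any green or purple look-alike of the part that bears tin_mid alone.

How it is judged:
On the way, in this order (a step that is already met when the one before it is completed fails the run):
1. the catch is turned along the wall while the tray still sits in the box (value of joint catch above 1.3 rad and z of tray in the frame of box below 0.055 m), for 0.2 s.
2. the tray is up, level, over the box (z of tray in the frame of box above 0.19 m and angle between tray's own z axis and vertical below 0.1 rad and horizontal distance between tray and box below 0.04 m and value of joint catch above 1.3 rad), for 0.2 s.
At the end, for the whole second after the job is handed in: Catch beyond 1.3 rad; the fingers hold the tray, underside 90 to 180 mm above the box's rim, within 40 mm sideways of its centre, tilt under 0.1 rad, still (20 mm/s, 0.1 rad/s), clear of the box; tin, ring box and tape upright (0.35 rad) in it (all of step 2 and z of tray in the frame of box below 0.28 m and linear speed of tray below 0.02 m/s and angular speed of tray below 0.1 rad/s and contact force between the fingers and tray above 2 N and contact force between tray and box below 0.05 N and x of tin_mid in the frame of tray between -0.078 and 0.078 m and y of tin_mid in the frame of tray between -0.108 and 0.108 m and z of tin_mid in the frame of tray between 0 and 0.035 m and angle between each of tin_mid, ring_box_mid, tape_mid's own z axis and vertical below 0.35 rad and x of ring_box_mid in the frame of tray between -0.078 and 0.078 m and y of ring_box_mid in the frame of tray between -0.108 and 0.108 m and z of ring_box_mid in the frame of tray between 0 and 0.035 m and x of tape_mid in the frame of tray between -0.078 and 0.078 m and y of tape_mid in the frame of tray between -0.108 and 0.108 m and z of tape_mid in the frame of tray between 0 and 0.035 m); the arm keeps its last pose, push and grip.
It fails at once if the tray is tipped by more than 0.2 rad (angle between tray's own z axis and vertical above 0.2 rad).
It fails at once if the shoe box, brush or polish tin is moved by more than 20 mm (distance of any of shoebox, brush, polish from where it was at the start of the episode above 0.02 m).
It also fails if it takes over 48 s, if anything falls off the work surface, if the arm or the gripper's body presses on something with over 40 N, if the wrist force passes 120 N, or if a joint passes its speed limit or range.

### The arm

A 6-joint arm with a two-finger parallel gripper is mounted at the origin on the work surface. World frame = base frame: x ahead of the robot, y to its left, z up, the work surface at z = 0. Lengths are in m, angles in rad, forces in N, time in s.
With the tool pointing down it reaches from about 0.3 to 0.875 m from the base axis. Payload 6.4 kg.
Tool frame: the origin (TCP) lies between the finger pads; the fingertips stand 25 mm ahead of it and the grasp point (between the pads) lies 6 mm ahead of it; z points along the fingers, y is the line along which they close (so a half turn about z gives the same grasp; the last joint's range is limited). The gripper opens to 85 mm and grips with 20 to 120 N. Pads are 22 mm wide; open, the fingers measure 114 mm over their backs; the gripper's body (76 mm by 85 mm) begins 54 mm behind the grasp point. The pads swing forward as they close: fully open they stand 13 mm farther back than shut.
Start: joints at [1.096, 0.181, 1.607, -0, 1.354, -0.206], TCP at [0.153, 0.554, 0.256] pointing down, gripper open.
Joint ranges: [-2.99, 2.99], [-0.89, 2.07], [0.3, 2.58], [-1.14, 4.28], [0, 2.63], [-3.12, 3.12]. Speed limits (rad/s): [2.57, 2.57, 3.01, 3.14, 3.14, 3.14].

### API

Orientations are given as a unit quaternion [w, x, y, z].
In Python, from bench import ctrl gives the robot as it stands.
- The arm moves only by the tool servo_tool, never from a script. Its argument "series" is text: rows parted by semicolons, each of 7 numbers parted by spaces: the gripper command: -1 is fully open, 1 is shut, values between are in proportion, then the shift along the tool's x, y, z in m, then the turn, a rotation vector about the tool's x, y, z in degrees. A call has 1 to 12 rows; each row is the pose to reach, as a shift and turn from the pose commanded when the call began, along the tool's axes at that moment; what a row does not reach only later rows make up. A row lasts 1/12 s, in which the tool goes at most 41.7 mm and 7.16 degrees, less where a joint would pass 70% of its speed; a pose out of reach is approached as far as the arm can. A call with a gripper value outside its range is refused whole. The fingers move at their own pace and stop on an object; the grip force is fixed at half the most. Time passes only in rows, so rows that repeat a pose let the fingers close. It gives the time, the measured TCP pose, the force, the opening and the grip force at its end, in the units of the state.
- ctrl.get_obs(): the state, without advancing time (a new reading comes with each control period).
- ctrl.camera(name): name is "scene" or "top" or "wrist"; returns a dict with "img" (420x560x3 uint8, red, green, blue), "z_map" (420x560 float32, m along the optical axis (not along the pixel's ray), 0 where there is no reading), "fovy" (degrees; the focal length in pixels is half the picture's height over the tangent of half this angle, whatever the lens; pixels are square), "cx", "cy" (the principal point, pixels), "extrinsics" (4x4, takes a point from camera to world coordinates); the wrist camera has in their place "T_tool_cam" (4x4, takes a point from camera to tool coordinates, whose origin is the TCP and whose axes are the flange's). Camera axes: x right, y down, z forward; pixel columns grow to the right and rows downward; lengths in m; the calibration is good to about 2 mm. A picture is of the moment at which its call begins: read the wrist's pose just before it.
- ctrl.hand_in(): hands the job in; it is judged then, once.
The state is a dict: "time_s": time; "q": joint angles; "dq": joint speeds; "joint_efforts": joint torques, N m; "eef_pos": TCP position; "eef_rot": TCP orientation; "wrist_force": force on the tool from outside, world axes, zero at the start; "torque": the same for the moment, N m; "opening": opening from 0.0 (shut) to 1.0 (fully open); "grasp_force": force on a finger pad.
Only numpy, scipy, OpenCV 4.12 (cv2) and the standard library are available. Lean on these libraries where they do the work, as an engineer would, in place of code of your own. Each camera call takes 0.05 s, during which the arm holds its last target. There are 200 camera calls.

## Working session

There is one attempt and no reset: what is moved stays moved. The work goes in short steps, Python scripts to look and compute and a tool call to move; the robot and the scene stay as the last step left them, time stands still between calls to the robot, and variables do not carry over. Pictures are saved under pics/ and viewed, at most 10 in all, crops included, and the job is handed in when it is done.

Besides the shell and the picture viewer there is one more tool, called after ">>>" by a JSON object that holds its "api" and its "payload", one argument or row to a line. servo_tool: Moves the arm, as the interface text tells. Its arguments: {"type":"object","properties":{"series":{"type":"string"}},"required":["series"]}

```bash
mkdir -p pics
cat > h.py <<'E'
import numpy as np,cv2
from scipy.spatial.transform import Rotation as R
from bench import ctrl
def tool():
    o=ctrl.get_obs();T=np.eye(4);q=o["eef_rot"];T[:3,:3]=R.from_quat([q[1],q[2],q[3],q[0]]).as_matrix();T[:3,3]=o["eef_pos"];return T
def cloud(name):
    T=tool();c=ctrl.camera(name);E=c["extrinsics"] if "extrinsics" in c else T@np.array(c["T_tool_cam"])
    z=c["z_map"];f=210/np.tan(np.radians(c["fovy"])/2)
    v,u=np.mgrid[:420,:560];P=np.stack([(u-c["cx"])/f*z,(v-c["cy"])/f*z,z],-1)@np.array(E)[:3,:3].T+np.array(E)[:3,3]
    P[z==0]=np.nan
    return c["img"],P
def save(img,n): cv2.imwrite("pics/"+n,cv2.cvtColor(img,cv2.COLOR_RGB2BGR))
E
python3 - <<'E'
from h import *
for n in("top","scene"):
    i,P=cloud(n);save(i,n+"1.png");np.savez("pics/%s1.npz"%n,i=i,P=P)
print(tool(),ctrl.get_obs())
E
```

```text
[[-9.64087354e-01  2.65584243e-01 -7.64002391e-04  1.52458958e-01]
 [ 2.65585096e-01  9.64086385e-01 -1.41364154e-03  5.53947227e-01]
 [ 3.61123386e-04 -1.56578158e-03 -9.99998709e-01  2.55477631e-01]
 [ 0.00000000e+00  0.00000000e+00  0.00000000e+00  1.00000000e+00]] {'time_s': 0.1, 'q': array([ 1.09570935e+00,  1.81479203e-01,  1.60788647e+00,  3.35561128e-05,
        1.35383353e+00, -2.06283724e-01]), 'dq': array([ 0.00014631, -0.00043672, -0.00286898, -0.00039424,  0.00010303,
        0.00031193]), 'joint_efforts': array([ 2.73830692e-04, -4.45874405e+01, -3.52237415e+01, -3.31391257e-04,
        4.17577598e-03, -3.86064062e-05]), 'eef_pos': array([0.15245896, 0.55394723, 0.25547763]), 'eef_rot': array([-2.83841443e-04,  1.34000905e-01,  9.90980884e-01, -7.51634861e-04]), 'wrist_force': array([-0.22216862, -0.22422155,  0.47568951]), 'torque': array([-0.03315596, -0.01002033,  0.01193161]), 'grasp_force': 0.0, 'opening': 0.997368602951559}
```

View pics/top1.png

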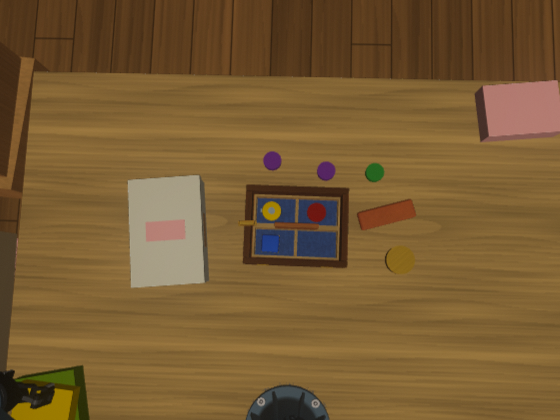

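View pics/scene1.png

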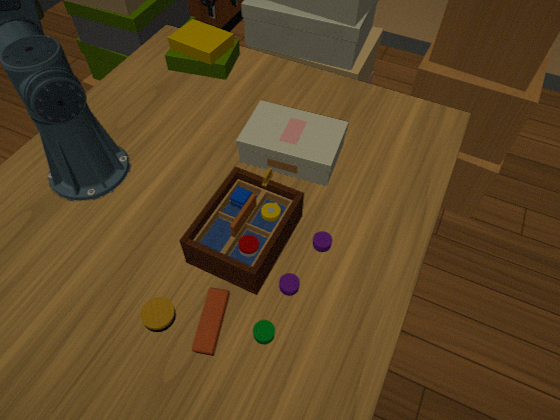

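The candidates are as follows.
- **Catch:** brass bar at top (247,223), scene (267,178).
- **Handle:** reddish-brown board at top (296,226).
- **Red-lid tin:** top (316,212). The purple discs (272,160) and (326,171) and the green one (374,172) are look-alikes outside the box, to be left alone.
- **Brush:** top (386,214), a similar colour to the handle but outside the box.

Next I'll measure and check a close crop.

Run:
```python
from h import *
d=np.load("pics/top1.npz");i,P=d["i"],d["P"]
for v,u in[(226,297),(223,247),(223,243),(190,300),(264,300),(226,347),(420-1,288)]: print(u,v,P[v,u].round(3),i[v,u])
H=i[:,:,:].astype(int)
v,u=np.mgrid[:420,:560]
rim=(u>235)&(u<355)&(v>180)&(v<272)&(P[...,2]>.09)&(P[...,2]<.106)&(H.sum(2)<170)
r=cv2.minAreaRect(P[rim][:,:2].astype(np.float32));print("rim",rim.sum(),r,np.median(P[rim][:,2]))
m=(u>265)&(u<330)&(v>215)&(v<235)&(P[...,2]>.112)
print("handle",m.sum(),cv2.minAreaRect(P[m][:,:2].astype(np.float32)),np.median(P[m][:,2]))
m=(u>230)&(u<265)&(v>200)&(v<245)&(P[...,2]>.104)
print("catch",m.sum(),cv2.minAreaRect(P[m][:,:2].astype(np.float32)),P[m][:,2].max())
m=(u>120)&(u<215)&(v>165)&(v<300)&(P[...,2]>.08)
print("shoe",cv2.minAreaRect(P[m][:,:2].astype(np.float32)))
d=np.load("pics/scene1.npz");i,P=d["i"],d["P"]
v,u=np.mgrid[:420,:560]
m=(u>255)&(u<280)&(v>160)&(v<195)&(P[...,2]>.108)&(P[...,2]<.14)&(i[...,0]>i[...,2]+50)
print("catch",m.sum(),cv2.minAreaRect(P[m][:,:2].astype(np.float32)),P[m].max(0))
save(cv2.resize(i[150:270,180:320],None,fx=5,fy=5,interpolation=2),"crop.png")
```

```text
297 226 [ 0.515 -0.01   0.12 ] [117  69  33]
247 223 [0.519 0.112 0.13 ] [139 106  35]
243 223 [0.519 0.122 0.131] [141 108  35]
300 190 [ 0.609 -0.016  0.097] [62 37 21]
300 264 [ 0.423 -0.02   0.1  ] [61 37 20]
347 226 [ 0.52  -0.135  0.104] [74 47 26]
288 419 [0.118 0.001 0.334] [32 34 34]
rim 2071 ((0.5199576020240784, -0.007134690880775452), (0.25876906514167786, 0.1983042061328888), 89.33628845214844) 0.09967746215060602
handle 226 ((0.5195299983024597, -0.007722441107034683), (0.10850585252046585, 0.012218018062412739), 89.62822723388672) 0.12211107447188163
catch 110 ((0.51939857006073, 0.11517168581485748), (0.04407987743616104, 0.08411289006471634), 66.7035903930664) 0.1376082903386977
shoe ((0.5004813075065613, 0.32336652278900146), (0.27615681290626526, 0.1880446821451187), 5.527395248413086)
catch 97 ((0.5215705037117004, 0.11428675800561905), (0.011041447520256042, 0.0449388362467289), 2.634854555130005) [0.5272957  0.13685568 0.13562262]
```

View pics/crop.png

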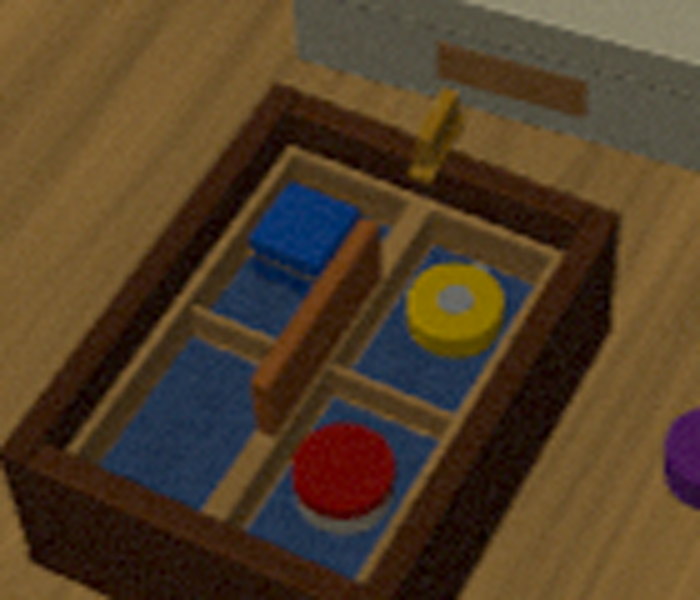

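```bash
cat >> h.py <<'E'
def goal(x,y,z,yaw):
    "shift (m) and turn (deg) in tool axes to TCP xyz, tool pointing down, tool y at world angle yaw (deg)"
    T=tool();a=np.radians(yaw);Y=np.array([np.cos(a),np.sin(a),0]);Z=np.array([0,0,-1.]);G=np.c_[np.cross(Y,Z),Y,Z]
    print((T[:3,:3].T@(np.array([x,y,z])-T[:3,3])).round(4),R.from_matrix(T[:3,:3].T@G).as_rotvec(degrees=True).round(2))
E
python3 -c "
from h import *
goal(.5205,.115,.22,2)"
```

```text
[-0.4714 -0.3254  0.0358] [-9.00e-02  4.00e-02  7.26e+01]
```

>>> {"api": "servo_tool", "payload": {
  "series": "-1 -0.04 -0.028 0.003 0 0 6; -1 -0.08 -0.055 0.006 0 0 12; -1 -0.12 -0.083 0.009 0 0 18; -1 -0.16 -0.11 0.012 0 0 24; -1 -0.2 -0.138 0.015 0 0 31; -1 -0.24 -0.166 0.018 0 0 37; -1 -0.28 -0.193 0.021 0 0 43; -1 -0.32 -0.221 0.024 0 0 49; -1 -0.36 -0.249 0.027 0 0 55; -1 -0.4 -0.276 0.03 0 0 61; -1 -0.435 -0.3 0.033 0 0 67; -1 -0.471 -0.325 0.036 0 0 72.5"
}}

```text
time_s: 1.1
eef_pos: [0.4741, 0.1701, 0.2249]
eef_rot: [-0.0, 0.696, 0.718, -0.0]
wrist_force: [1.3, 1.8, -0.3]
opening: 0.997
grasp_force: 0.0
```

>>> {"api": "servo_tool", "payload": {
  "series": "-1 0 0 0 0 0 0; -1 0 0 0 0 0 0; -1 0 0 0 0 0 0; -1 0 0 0 0 0 0; -1 0 0 0 0 0 0; -1 0 0 0 0 0 0"
}}

```text
time_s: 1.6
eef_pos: [0.4727, 0.1732, 0.2253]
eef_rot: [0.0, 0.693, 0.721, 0.0]
wrist_force: [-0.6, -0.1, -0.1]
opening: 1.0
grasp_force: 0.0
```

Run:
```python
from h import *
i,P=cloud("wrist");save(i,"w1.png");np.savez("pics/w1.npz",i=i,P=P)
print(tool().round(4),ctrl.get_obs()["time_s"])
goal(.5205,.115,.22,2)
m=(P[...,2]>.112)&(P[...,2]<.14)&(abs(P[...,0]-.52)<.04)&(abs(P[...,1]-.115)<.04)
if m.sum()>10: print(m.sum(),cv2.minAreaRect(P[m][:,:2].astype(np.float32)),P[m].max(0),P[m].min(0))
```

```text
[[-3.880e-02  9.992e-01  2.000e-04  4.728e-01]
 [ 9.992e-01  3.880e-02  1.000e-04  1.730e-01]
 [ 1.000e-04  2.000e-04 -1.000e+00  2.253e-01]
 [ 0.000e+00  0.000e+00  0.000e+00  1.000e+00]] 1.65
[-0.0599  0.0454  0.0053] [ 0.01 -0.    0.22]
1042 ((0.5190557241439819, 0.11538968235254288), (0.010211857035756111, 0.035909537225961685), 3.328066110610962) [0.52467312 0.13334078 0.13513559] [0.51311341 0.09746636 0.11201669]
```

View pics/w1.png

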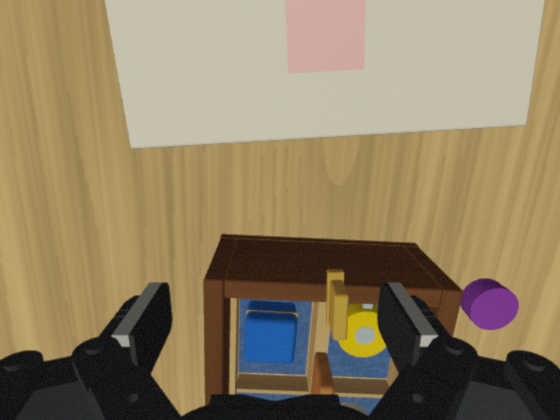

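The wrist view shows the fin at pixel (337,305), between the open fingers. It measures (0.519, 0.1154) at 3.3°. I'll go above it and then down.

```bash
python3 -c "
from h import *
goal(.519,.1154,.135,3.3)"
```

```text
[-0.0594  0.0439  0.0903] [ 0.01 -0.   -1.08]
```

>>> {"api": "servo_tool", "payload": {
  "series": "-1 -0.03 0.022 0 0 0 -1; -1 -0.0594 0.044 0 0 0 -1; -1 -0.0594 0.044 0.02 0 0 -1; -1 -0.0594 0.044 0.045 0 0 -1; -1 -0.0594 0.044 0.07 0 0 -1; -1 -0.0594 0.044 0.085 0 0 -1; -1 -0.0594 0.044 0.09 0 0 -1; -1 -0.0594 0.044 0.09 0 0 -1; -1 -0.0594 0.044 0.09 0 0 -1; 0 -0.0594 0.044 0.09 0 0 -1; 0 -0.0594 0.044 0.09 0 0 -1; 0 -0.0594 0.044 0.09 0 0 -1"
}}

```text
time_s: 2.65
eef_pos: [0.5203, 0.1144, 0.1364]
eef_rot: [0.001, 0.688, 0.726, 0.001]
wrist_force: [0.3, -0.4, -0.7]
opening: 0.602
grasp_force: 0.0
```

>>> {"api": "servo_tool", "payload": {
  "series": "0.3 0 0 0 0 0 0; 0.5 0 0 0 0 0 0; 1 0 0 0 0 0 0; 1 0 0 0 0 0 0; 1 0 0 0 0 0 0; 1 0 0 0 0 0 0; 1 0 0 0 0 0 0; 1 0 0 0 0 0 0"
}}

```text
time_s: 3.32
eef_pos: [0.52, 0.1143, 0.1356]
eef_rot: [0.0, 0.688, 0.726, 0.0]
wrist_force: [1.1, -0.2, 3.5]
opening: 0.103
grasp_force: 60.2
```

```bash
python3 -c "
from h import *
goal(.519,.1154,.135,3.3); goal(.519,.1154,.135,93)
o=ctrl.get_obs();print(o['wrist_force'],o['torque'],o['q'],o['opening'])"
```

```text
[ 0.0012 -0.0009  0.0006] [ 0.06  0.   -0.2 ]
[ 0.0012 -0.0009  0.0006] [ 4.00e-02  5.00e-02 -8.99e+01]
[ 1.12737978 -0.16142975  3.54642389] [ 0.00219465 -0.11058501  0.05775678] [-6.76230411e-03  2.30015623e-01  1.81401650e+00 -8.59729580e-08
  1.09654796e+00 -6.08597598e-02] 0.1028805919727428
```

>>> {"api": "servo_tool", "payload": {
  "series": "1 0 0 0 0 0 -4; 1 0 0 0 0 0 -9; 1 0 0 0 0 0 -14; 1 0 0 0 0 0 -19; 1 0.0005 0 0 0 0 -24; 1 0.0005 0 0 0 0 -29; 1 0.0005 0 0 0 0 -34; 1 0.0005 0 0 0 0 -39; 1 0.001 0 0 0 0 -44; 1 0.001 0 0 0 0 -49; 1 0.001 0 0 0 0 -54; 1 0.001 0 0 0 0 -54"
}}

```text
time_s: 4.32
eef_pos: [0.5197, 0.1142, 0.1355]
eef_rot: [0.0, 0.281, 0.96, -0.001]
wrist_force: [-0.7, -5.0, 5.8]
opening: 0.102
grasp_force: 60.4
```

```bash
python3 -c "
from h import *
goal(.52,.1154,.135,90)
o=ctrl.get_obs();print(o['wrist_force'],o['torque'],o['q'],o['opening'],o['time_s'])"
```

```text
[0.0004 0.0012 0.0005] [ -0.11   0.05 -32.64]
[-0.67549155 -4.96053175  5.81863479] [-0.77433688  0.10441165  0.04518799] [-0.00581368  0.23021264  1.81384621 -0.00221248  1.09727807 -1.00599944] 0.10181322393522245 4.3167
```

>>> {"api": "servo_tool", "payload": {
  "series": "1 0 0 0 0 0 -5; 1 0 0 0 0 0 -10; 1 0 0 0 0 0 -15; 1 0 0 0 0 0 -20; 1 0 0 0 0 0 -24; 1 0 0 0 0 0 -28; 1 0 0 0 0 0 -31; 1 0 0 0 0 0 -33; 1 0 0 0 0 0 -33; 1 0 0 0 0 0 -33"
}}

```text
time_s: 5.15
eef_pos: [0.5197, 0.114, 0.1355]
eef_rot: [0.0, -0.001, 1.0, -0.001]
wrist_force: [-0.4, -5.4, 5.0]
opening: 0.105
grasp_force: 60.5
```

```bash
python3 -c "
from h import *
goal(.52,.1154,.135,90)
o=ctrl.get_obs();print(o['wrist_force'],o['torque'],o['q'],o['opening'],o['time_s'])"
```

```text
[-0.0003  0.0014  0.0005] [-0.12  0.01  0.07]
[-0.42629633 -5.36841239  4.99598295] [-0.8855527   0.13826035 -0.22098729] [-0.00608424  0.23017062  1.81385642 -0.00241977  1.0974011  -1.57706959] 0.10535002606110236 5.15
```

The moment about z is −0.22 N m, so the catch is against its stop. I'll open halfway and rise.

>>> {"api": "servo_tool", "payload": {
  "series": "0.3 0 0 0 0 0 0; 0.3 0 0 0 0 0 0; 0.3 0 0 0 0 0 0; 0.3 0 0 0 0 0 0; 0.3 0 0 -0.02 0 0 0; 0.3 0 0 -0.05 0 0 0; 0.3 0 0 -0.085 0 0 0; 0.3 0 0 -0.115 0 0 0; 0.3 0 0 -0.125 0 0 0; 0.3 0 0 -0.125 0 0 0; 0.3 0 0 -0.125 0 0 0"
}}

```text
time_s: 6.07
eef_pos: [0.5193, 0.1154, 0.2597]
eef_rot: [0.0, -0.001, 1.0, 0.0]
wrist_force: [0.1, -0.2, -0.5]
opening: 0.346
grasp_force: 0.0
```

Run:
```python
from h import *
i,P=cloud("top");save(i,"t2.png");save(cv2.resize(i[170:280,225:365],None,fx=5,fy=5),"t2c.png")
i,P=cloud("scene")
v,u=np.mgrid[:420,:560]
m=(u>250)&(u<290)&(v>155)&(v<200)&(P[...,2]>.106)&(P[...,2]<.14)&(abs(P[...,1]-.115)<.03)&(i[...,0]>i[...,2]+40)
print(m.sum(),cv2.minAreaRect(P[m][:,:2].astype(np.float32)))
save(cv2.resize(i[150:270,180:320],None,fx=5,fy=5),"s2c.png")
goal(.5195,-.0077,.24,0)
```

```text
154 ((0.5214571356773376, 0.11426836252212524), (0.014173819683492184, 0.0452282652258873), 88.25431060791016)
[-0.001  -0.123   0.0179] [-0.16 -0.17 90.1 ]
```

View pics/s2c.png

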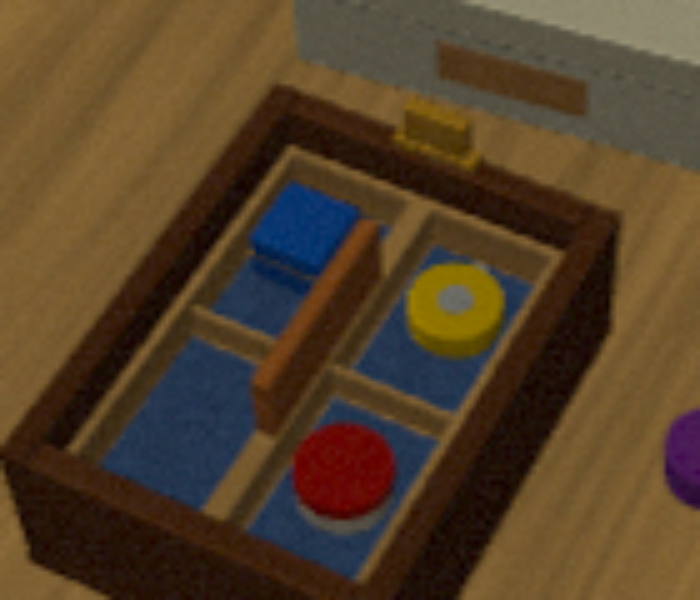

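The crop shows the catch (435,135) lying along the wall, with all three items in place. Now I'll move over the handle, slightly toward the heavier +y end.

>>> {"api": "servo_tool", "payload": {
  "series": "0 0 -0.01 0 0 0 7; 0 0 -0.02 0 0 0 14; 0 0 -0.03 0 0 0 21; 0 0 -0.04 0 0 0 28; 0 0 -0.05 0 0 0 35; 0 -0.001 -0.06 0 0 0 42; 0 -0.001 -0.07 0 0 0 49; 0 -0.001 -0.08 0 0 0 56; 0 -0.001 -0.09 0 0 0 63; 0 -0.001 -0.1 0 0 0 70; 0 -0.001 -0.11 0 0 0 77; 0 -0.001 -0.118 0 0 0 84"
}}

```text
time_s: 7.17
eef_pos: [0.5196, -0.0032, 0.2577]
eef_rot: [-0.002, 0.671, 0.742, -0.001]
wrist_force: [0.6, 0.4, 0.8]
opening: 0.498
grasp_force: 0.0
```

>>> {"api": "servo_tool", "payload": {
  "series": "0 0 0 0 0 0 3; 0 0 0 0 0 0 6; 0 0 0 0 0 0 6; 0 0 0 0 0 0 6; 0 0 0 0 0 0 6"
}}

```text
time_s: 7.58
eef_pos: [0.5202, -0.0025, 0.259]
eef_rot: [-0.001, 0.706, 0.708, -0.001]
wrist_force: [-0.9, -0.1, -0.1]
opening: 0.501
grasp_force: 0.0
```

Run:
```python
from h import *
i,P=cloud("wrist");save(i,"w2.png")
m=(P[...,2]>.112)&(P[...,2]<.13)&(abs(P[...,0]-.52)<.02)&(abs(P[...,1]+.0077)<.07)
if m.sum()>10: print(m.sum(),cv2.minAreaRect(P[m][:,:2].astype(np.float32)),P[m].max(0))
goal(.5195,-.003,.1165,-.4);print(tool()[:3,3])
```

```text
2212 ((0.5170968770980835, -0.0074701495468616486), (0.10930456221103668, 0.011857511475682259), 89.72616577148438) [0.52312795 0.04718607 0.12530588]
[-0.0005 -0.0006  0.1428] [-0.08 -0.02  0.58]
[ 0.52032021 -0.00252691  0.25929498]
```

View pics/w2.png

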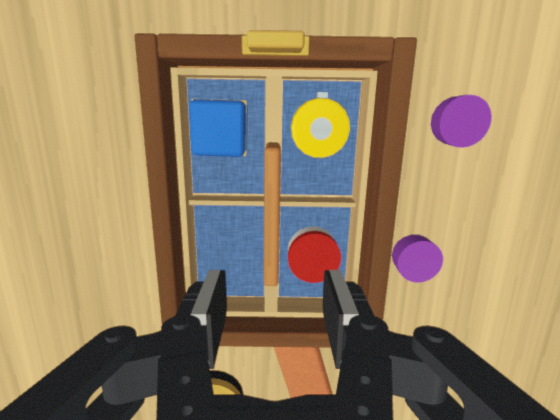

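The handle runs from (272,145) to (272,285), between the fingers, and nothing obstructs them. I'll descend and grip.

>>> {"api": "servo_tool", "payload": {
  "series": "0 0 -0.002 0.02 0 0 0.5; 0 -0.0005 -0.002 0.045 0 0 0.5; 0 -0.0005 -0.002 0.075 0 0 0.5; 0 -0.0005 -0.002 0.105 0 0 0.5; 0 -0.0005 -0.002 0.125 0 0 0.5; 0 -0.0005 -0.002 0.138 0 0 0.5; 0 -0.0005 -0.002 0.142 0 0 0.5; 0 -0.0005 -0.002 0.142 0 0 0.5; 0 -0.0005 -0.002 0.142 0 0 0.5; 0 -0.0005 -0.002 0.142 0 0 0.5"
}}

```text
time_s: 8.47
eef_pos: [0.5197, -0.0034, 0.1194]
eef_rot: [0.001, 0.709, 0.705, 0.001]
wrist_force: [-0.8, -0.4, 0.2]
opening: 0.5
grasp_force: 0.0
```

>>> {"api": "servo_tool", "payload": {
  "series": "0.4 0 0 0 0 0 0; 0.55 0 0 0 0 0 0; 0.65 0 0 0 0 0 0; 0.75 0 0 0 0 0 0; 1 0 0 0 0 0 0; 1 0 0 0 0 0 0; 1 0 0 0 0 0 0; 1 0 0 0 0 0 0; 1 0 0 0 0 0 0"
}}

```text
time_s: 9.22
eef_pos: [0.5188, -0.0033, 0.1189]
eef_rot: [0.0, 0.71, 0.705, -0.0]
wrist_force: [-2.9, 1.1, 6.1]
opening: 0.131
grasp_force: 59.3
```

Run:
```python
from h import *
o=ctrl.get_obs();print(o['eef_pos'],o['wrist_force'],o['torque'],o['opening'],o['grasp_force']);goal(.5195,-.003,.1165,-.4)
```

```text
[ 0.51875836 -0.00326707  0.11887892] [-2.8677645   1.07177663  6.05262531] [-0.01872292  0.49549875 -0.00778092] 0.13060627000596547 59.291444420814514
[0.0003 0.0007 0.0024] [ 0.01  0.01 -0.  ]
```

>>> {"api": "servo_tool", "payload": {
  "series": "1 0 0 -0.001 0 0 0; 1 0 0 -0.003 0 0 0; 1 0 0 -0.005 0 0 0; 1 0 0 -0.008 0 0 0; 1 0 0 -0.011 0 0 0; 1 0 0 -0.014 0 0 0; 1 0 0 -0.016 0 0 0; 1 0 0 -0.017 0 0 0; 1 0 0 -0.017 0 0 0"
}}

```text
time_s: 9.97
eef_pos: [0.5189, -0.0033, 0.1356]
eef_rot: [0.0, 0.71, 0.705, 0.0]
wrist_force: [-0.4, 0.2, -6.2]
opening: 0.13
grasp_force: 58.4
```

Run:
```python
from h import *
o=ctrl.get_obs();print(o['eef_pos'],o['wrist_force'],o['torque'],o['opening'],o['grasp_force'])
i,P=cloud("scene");save(cv2.resize(i[130:270,180:330],None,fx=4,fy=4),"s3.png")
i,P=cloud("wrist")
m=(P[...,2]>.12)&(P[...,2]<.15)&(abs(P[...,0]-.518)<.02)&(abs(P[...,1]+.0077)<.07)&(i[...,0]>i[...,2]+40.)
print(m.sum(),np.polyfit(P[m][:,1],P[m][:,2],1))
```

```text
[ 0.51891035 -0.00327681  0.13555556] [-0.43611647  0.21002483 -6.16737242] [-0.01523608  0.05493432 -0.04698648] 0.12990538108504804 58.40545356273651
6877 [-0.02994805  0.13924322]
```

View pics/s3.png

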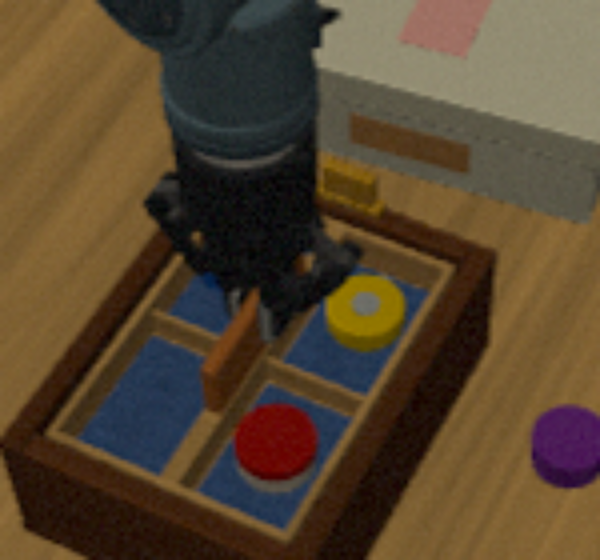

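The tray is carried at about 0.63 kg with almost no moment, so it is balanced. The catch is clear and the items are standing. I'll continue the lift.

>>> {"api": "servo_tool", "payload": {
  "series": "1 0 0 -0.002 0 0 0; 1 0 0 -0.006 0 0 0; 1 0 0 -0.012 0 0 0; 1 0 0 -0.02 0 0 0; 1 0 0 -0.028 0 0 0; 1 0 0 -0.036 0 0 0; 1 0 0 -0.044 0 0 0; 1 0 0 -0.052 0 0 0; 1 0 0 -0.06 0 0 0; 1 0 0 -0.066 0 0 0; 1 0 0 -0.07 0 0 0; 1 0 0 -0.071 0 0 0"
}}

```text
time_s: 11.07
eef_pos: [0.5191, -0.0033, 0.2072]
eef_rot: [0.001, 0.71, 0.705, 0.0]
wrist_force: [0.5, 0.5, -6.3]
opening: 0.132
grasp_force: 58.5
```

>>> {"api": "servo_tool", "payload": {
  "series": "1 0 0 -0.002 0 0 0; 1 0 0 -0.007 0 0 0; 1 0 0 -0.015 0 0 0; 1 0 0 -0.025 0 0 0; 1 0 0 -0.035 0 0 0; 1 0 0 -0.045 0 0 0; 1 0 0 -0.055 0 0 0; 1 0 0 -0.065 0 0 0; 1 0 0 -0.075 0 0 0; 1 0 0 -0.082 0 0 0; 1 0 0 -0.087 0 0 0; 1 0 0 -0.088 0 0 0"
}}

```text
time_s: 12.07
eef_pos: [0.5191, -0.0033, 0.2954]
eef_rot: [0.001, 0.71, 0.705, 0.0]
wrist_force: [-0.1, -0.7, -6.7]
opening: 0.129
grasp_force: 58.6
```

>>> {"api": "servo_tool", "payload": {
  "series": "1 0 0 0 0 0 0; 1 0 0 0 0 0 0; 1 0 0 0 0 0 0; 1 0 0 0 0 0 0; 1 0 0 0 0 0 0; 1 0 0 0 0 0 0; 1 0 0 0 0 0 0; 1 0 0 0 0 0 0"
}}

```text
time_s: 12.73
eef_pos: [0.5187, -0.0032, 0.2941]
eef_rot: [-0.0, 0.71, 0.705, -0.0]
wrist_force: [0.3, 0.0, -5.6]
opening: 0.13
grasp_force: 58.6
```

Run:
```python
from h import *
o=ctrl.get_obs();print(o['eef_pos'],o['wrist_force'],o['torque'],o['opening'],o['grasp_force'])
i,P=cloud("scene");save(i,"s4.png")
# tilt: plane through tray's blue floor (navy cloth)
v,u=np.mgrid[:420,:560];H=i.astype(int)
m=(abs(P[...,0]-.519)<.078)&(abs(P[...,1]+.0077)<.108)&(P[...,2]>.19)&(P[...,2]<.24)&(H[...,2]>H[...,0]+15)
Q=P[m];a=np.linalg.lstsq(np.c_[Q[:,:2],np.ones(len(Q))],Q[:,2],rcond=None)[0];print(m.sum(),a,np.median(Q[:,2]))
```

```text
[ 0.51867598 -0.00322153  0.2940599 ] [ 0.32301688  0.01164763 -5.57066645] [-0.04474871  0.0168878   0.02784167] 0.12950184851856744 58.631574511528015
1454 [-0.00140236  0.00194145  0.22710108] 0.22627304159376432
```

View pics/s4.png

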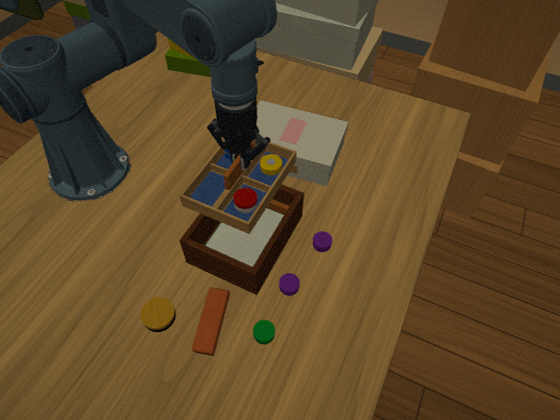

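The tray hangs level at (240,185), tilt about 0.002 rad, underside near 0.22 m. The tin (245,198) and tape (270,163) are standing in it, the ring box shows at (228,155) beside the gripper, and the arm is still. Handing in.

```bash
python3 -c "
from bench import ctrl
print(ctrl.hand_in())"
```

```text
the job is handed in; nothing more can be done
None
```

The catch is turned along the wall, and the gripper is holding the tray level about 12 cm above the box's rim with the tin, ring box and tape still in it; I've handed the job in, but no verdict was returned.

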